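# Face the readout, seat the pressure plate on the hidden pin and hold it down

### The arm

A 6-joint arm with a two-finger parallel gripper is mounted at the origin on the work surface. World frame = base frame: x ahead of the robot, y to its left, z up, the work surface at z = 0. Lengths are in m, angles in rad, forces in N, time in s.
With the tool pointing down it reaches from about 0.3 to 0.775 m from the base axis. Payload 14.6 kg.
Tool frame: the origin (TCP) lies midway between the tips of the shut fingers; the grasp point (between the pads) lies 19 mm behind it; y points along the fingers, z is the direction in which the jaws open and shut, and the axes are right-handed (so a half turn about y gives the same grasp; the last joint's range is limited). The gripper opens to 85 mm and grips with 20 to 120 N. Pads are 22 mm wide; open, the fingers measure 114 mm over their backs; the gripper's body (76 mm by 85 mm) begins 54 mm behind the grasp point. The pads swing forward as they close: fully open they stand 13 mm farther back than shut.
Start: joints at [1.165, 0.3, 1.521, -0, 1.321, -0.067], TCP at [0.183, 0.519, 0.231] pointing down, gripper open.
Joint ranges: [-3.03, 3.03], [-0.79, 2.21], [0.23, 2.52], [-1.04, 4.18], [0, 3.07], [-2.55, 2.55]. Speed limits (rad/s): [2.22, 2.22, 2.57, 3.14, 3.14, 3.14].

### API

Orientations are given as a rotation vector (axis times angle).
In Python, from bench import ctrl, imaging, job gives the robot as it stands.
- The arm moves only by the tool carry_out, never from a script. Its argument "steps" is a list of rows, each a list of 3 entries, a list of its own where there are three numbers: the opening, from 0 (shut) to 1 (fully open), then the shift along the tool's x, y, z in m, then the turn about the tool's y in degrees. In form: [[grip, [x, y, z], twist], ...]. A call has 1 to 12 rows; each row is the pose to reach, as a shift and turn from the pose measured when the call began, along the tool's axes at that moment; what a row does not reach only later rows make up. A row lasts 1/8 s, in which the tool goes at most 62.5 mm and 10.7 degrees, less where a joint would pass 70% of its speed; a pose out of reach is approached as far as the arm can. A call with a gripper value outside its range is refused whole. The fingers move at their own pace and stop on an object; "force" is the grip in N (left out, the last holds). Time passes only in rows, so rows that repeat a pose let the fingers close. It gives the time, the measured TCP pose, the force and the opening at its end, in the units of the state.
- ctrl.read_state(): the state, without advancing time (a new reading comes with each control period).
- imaging.read_camera(name): name is "side" or "top" or "wrist"; returns (picture, depth): 420x560x3 uint8, red, green, blue; 420x560 float32, m along the optical axis (not along the pixel's ray), 0 where there is no reading.
- imaging.camera_info(name): a dict with "fx", "fy", "cx", "cy" (pixels), "eye" and "orientation" of the camera in the world. Camera axes: x right, y down, z forward; pixel columns grow to the right and rows downward; lengths in m; the calibration is good to about 2 mm. A picture is of the moment at which its call begins: read the wrist's pose just before it. camera_info takes no time and is no camera call; for the wrist camera it gives the pose at the moment of the call.
- job.sign_off(): hands the job in, once; it reports no verdict.
Trained networks look in the newest picture that a camera, given by its name, has taken for a name from the list of things; names that differ only in an ending like _2 or _b are one class to them, and where a whole thing is asked for, a point or a joint stands for the part that bears it (a point fixed in the world has none). Each returns a list of dicts, best first, with "score" (0 to 1); they miss things now and then, are a little off and sometimes report something else, mostly with a low value. They report only what shows in the picture. A call takes as long as a camera call. They do not tell look-alikes from the thing itself.
- imaging.recognise(camera, label): "point" ([x, y, z] in m, in world coordinates, good to about 4 mm: the middle of the surface that is visible of it).
- imaging.place_of(camera, label): "point" ([x, y, z] in m, in world coordinates, good to about 4 mm: a listed point, or the origin of a listed thing).
The state is a dict: "t": time; "joint_pos": joint angles; "joint_velocities": joint speeds; "joint_efforts": joint torques, N m; "tool_pos": TCP position; "tcp_rot": TCP orientation; "contact_force": force on the tool from outside, world axes, zero at the start; "wrist_torque": the same for the moment, N m; "finger_gap": finger opening in m.
Only numpy, scipy, OpenCV 4.12 (cv2) and the standard library are available. Lean on these libraries where they do the work, as an engineer would, in place of code of your own. Each camera call takes 0.05 s, during which the arm holds its last target.

### The job

Get the test jig ready and take a reading: first turn the readout on its stand so that it faces square to the robot's side of the bench and tip it up until it leans back about 20 degrees, because you will have no hand free later. Then take the pressure plate by its grip, slide it into the jig under the rear housing until its bore drops over the hidden locating pin, and press it fully down against the springs. Finish while still holding it pressed down by its grip, and leave the basket, the bin and the bottle where they are.

Things in the scene. Friction and masses are not known exactly. Their poses are not given: they have to be found in the camera images.
- jig: Fixed jig, aluminium base 200 x 130 mm, origin centred in its underside, x from its open front to the grey housing at its rear, z up. Between two side guide bars (86 mm apart, 22 wide, x -100 to +30 mm, tops 56 mm above the bench) lies a black sprung nest plate, x -68 to +66 mm, where the pressure plate goes: seated, its axes agree with the jig's and its origin is at x = -3 mm, y = 0.
- mouth (a point): Middle of the lower front edge of the housing's roof, at x = +30 mm in the jig, 79 mm above the bench; axes as the jig's. The housing, 130 mm wide, bridges the rear of nest and guides; roof 22 mm thick (top 101 mm above the bench) from here to x = +100 mm; inside, the back wall is 38 mm beyond this point. In front of it the jig is open from above. The plate's bored end slides in under it.
- pin_tip (a point): Top of the steel locating pin, on its axis; axes as the jig's. It stands 16 mm in from the mouth, at x = +46 mm, y = 0 in the jig, hidden by the roof from above. Diameter 10 mm, tip 52 mm above the bench, 7 mm above the unpressed nest, its top 4 mm tapering to 4 mm diameter. Fixed to the base: it does not sink with the nest.
- nest (a joint): How far the sprung nest plate is pressed down, m: 0 at rest, 0.005 at its stop. About 6 N starts it, about 14 N puts it on its stop (the pressure plate's own weight included); it springs back up when let go.
- nest_top (a point): Centre of the nest plate's top surface, straight above the jig's origin, 45 mm above the bench when unpressed; sinks with the nest. Axes as the jig's. The nest is 134 x 84 mm.
- plate: Loose pressure plate, about 0.36 kg (varies): flat black plate 130 (x) x 80 (y) x 18 mm thick with an aluminium grip block on top. Origin at the centre of its underside, z up; it lies flat on the bench to the right of the jig. The end at +x has the bore and goes into the housing; the grip block stands nearer the other end. In the jig it has 3 mm play at each guide.
- plate_bore (a point): Mouth of the blind bore in the plate's underside, at x = +49 mm, y = 0 in the plate (16 mm from its +x edge), not seen from above: diameter 12.5 mm, 14.5 mm deep, slightly chamfered. Axes as the plate's.
- plate_grip (a point): In the plate's grip block, 45 mm above the plate's underside and x = -10 mm, y = 0 from its origin: mid length and mid thickness of the block. The block is 50 mm long (plate's x), 18 mm thick (y: grip across this) and reaches from 18 to 60 mm above the plate's underside. Axes as the plate's.
- stand: Fixed foot of the readout, 120 x 130 x 12 mm, square with the bench; origin at the centre of its underside. The vertical swivel axis passes through its origin; the level tilt axis crosses it 135 mm above the bench.
- screen_swivel (a joint): Swivel of the readout, rad: 0 when the screen faces square to the robot's side of the bench (towards -x); positive when turned to the robot's left (+y), as it starts. Stiff joint, stays where it is left; about 0.2 N m moves it. Range -1.2 to 1.2.
- screen_tilt (a joint): Tilt of the readout, rad: 0 upright, positive leaning back (top away from the viewer, screen facing up more); 0.35 is 20 degrees. It starts leaning far back. Stiff joint, stays where it is left; about 0.2 N m moves it. Range -0.2 to 1.25.
- screen_face (a point): Centre of the readout's screen. The readout is a flat panel 180 mm wide, 116 mm tall, 16 mm thick; its front face lies 33 mm in front of the tilt axis, which is level with the middle of the panel's height. Axes turn with the panel: x into the screen, y along its width (to the left seen from its front), z up the panel.
- basket: Bystander: steel wire basket of stamped parts, 150 x 210 x 55 mm, origin under its centre.
- bin: Bystander: yellow plastic bin of parts, 110 x 150 x 60 mm, origin under its centre.
- bottle: Bystander: water bottle, 62 mm diameter, 190 mm tall, origin under its centre.
There are look-alikes about, which are no part of the job. What is shaped like the stand but red is not meant.

How it is judged:
On the way, in this order (a step that is already met when the one before it is completed fails the run):
1. the readout faces square to the robot's side and leans back about 20 degrees (value of joint screen_swivel between -0.14 and 0.14 rad and value of joint screen_tilt between 0.21 and 0.49 rad), for 0.2 s.
2. the pressure plate has dropped over the pin and lies on the nest (horizontal distance between plate_bore and pin_tip below 0.003 m and z of plate_bore in the frame of nest_top between -0.003 and 0.0025 m and angle between plate's own z axis and vertical below 0.06 rad), for 0.1 s.
At the end, for the whole second after the job is handed in: Fingers still hold the plate down: bore within 3 mm of the pin axis, underside flat on the nest (2 mm, tilt under 0.05 rad), nest pressed at least 4 of its 5 mm; readout within 0.14 rad (8 degrees) of square and of a 20 degree lean; no bystander moved by 20 mm (all of step 1 and value of joint nest above 0.004 m and horizontal distance between plate_bore and pin_tip below 0.003 m and z of plate_bore in the frame of nest_top between -0.003 and 0.002 m and angle between plate's own z axis and vertical below 0.05 rad and contact force between the fingers and plate above 3 N); the arm keeps its last pose, push and grip.
It fails at once if a bystander is moved by more than 20 mm (distance of any of basket, bin, bottle from where it was at the start of the episode above 0.02 m).
It also fails if it takes over 61 s, if anything falls off the work surface, if the arm or the gripper's body presses on something with over 40 N, if the wrist force passes 120 N, or if a joint passes its speed limit or range.

## Working session

There is one attempt and no reset: what is moved stays moved. The work goes in short steps, Python scripts to look and compute and a tool call to move; the robot and the scene stay as the last step left them, time stands still between calls to the robot, and variables do not carry over. Pictures are saved under pics/ and viewed, and the job is handed in when it is done.

Besides the shell and the picture viewer there is one more tool, called as name(argument=value, ...) on one line, values as JSON. carry_out: Moves the arm, as the interface text tells. Its arguments: {"type":"object","properties":{"steps":{"type":"array","items":{"type":"array"}},"force":{"type":"number"}},"required":["steps"]}

```bash
mkdir -p pics; ls; python3 - <<'E'
from bench import ctrl, imaging, job
import cv2
s=ctrl.read_state(); print(s)
for n in ["side","top","wrist"]:
    p,d=imaging.read_camera(n); cv2.imwrite(f"pics/a_{n}.png",p[:,:,::-1])
    print(n,imaging.camera_info(n))
E
```

```text
pics
{'t': 0.0, 'joint_pos': array([ 1.16539671e+00,  3.00488016e-01,  1.52159605e+00, -1.61934939e-05,
        1.32068490e+00, -6.66013299e-02]), 'joint_velocities': array([ 0.00087397, -0.00096225,  0.00121811, -0.00025035, -0.00099203,
        0.00056181]), 'joint_efforts': array([-6.98612857e-04, -5.43516326e+01, -3.61799097e+01, -1.68115241e-05,
        4.05444007e-03, -5.75909667e-05]), 'tool_pos': array([0.18270862, 0.51851562, 0.2307057 ]), 'tcp_rot': array([-1.55554674,  0.266105  , -0.26569526]), 'contact_force': array([ 0.1749746 , -0.03025061, -0.75308359]), 'wrist_torque': array([ 0.01571396, -0.02867629,  0.06875518]), 'finger_gap': 0.08549836917939443}
side {'fx': 482.66239877813285, 'fy': 482.66239877813285, 'cx': 283.0321811732963, 'cy': 212.47855862681385, 'eye': array([ 0.09367124, -0.8620773 ,  1.0570373 ]), 'orientation': array([-2.22991362,  0.61629263, -0.25527383])}
top {'fx': 531.5551287193312, 'fy': 531.5551287193312, 'cx': 274.3673698889939, 'cy': 210.5845675916434, 'eye': array([0.45502103, 0.05971296, 1.56388232]), 'orientation': array([-2.15069287,  2.14707694, -0.10667854])}
wrist {'fx': 370.17937517758395, 'fy': 370.17937517758395, 'cx': 274.4432794567875, 'cy': 206.94933302441984, 'eye': array([0.11525556, 0.54246392, 0.37471925]), 'orientation': array([2.368116  , 1.67619311, 0.23702765])}
```

View pics/a_side.png

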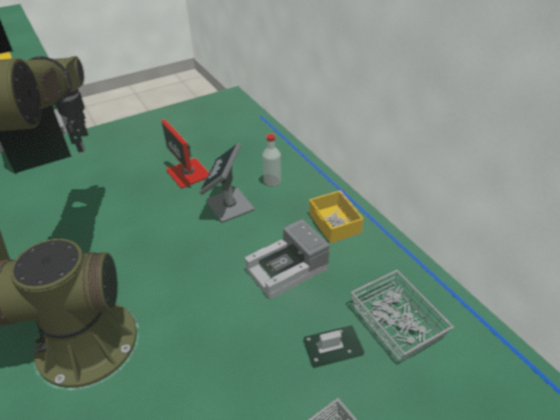

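View pics/a_top.png

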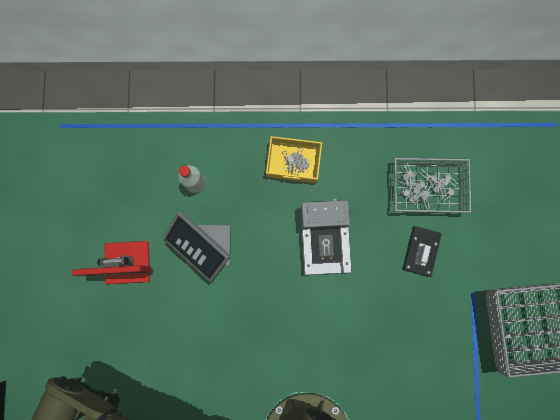

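View pics/a_wrist.png

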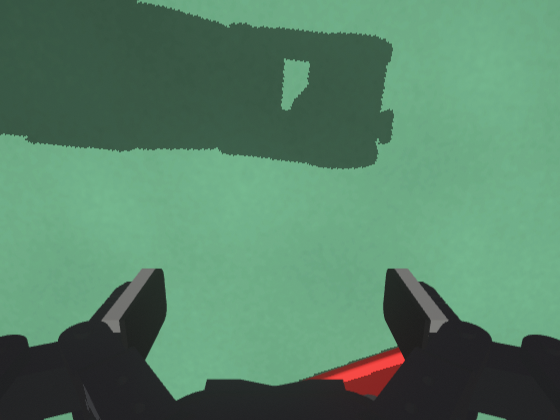

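```bash
cat > h.py <<'E'
import numpy as np, cv2
from scipy.spatial.transform import Rotation as Rot
from bench import ctrl, imaging, job
def cloud(n,save=None):
    i=imaging.camera_info(n); p,d=imaging.read_camera(n)
    if save: cv2.imwrite(f"pics/{save}.png",p[:,:,::-1])
    v,u=np.mgrid[:420,:560]
    c=np.stack([(u-i['cx'])/i['fx']*d,(v-i['cy'])/i['fy']*d,d],-1)
    W=c@Rot.from_rotvec(i['orientation']).as_matrix().T+i['eye']
    W[d==0]=np.nan
    return p,d,W
def proj(n,P):
    i=imaging.camera_info(n); c=(np.atleast_2d(P)-i['eye'])@Rot.from_rotvec(i['orientation']).as_matrix()
    return np.c_[c[:,0]/c[:,2]*i['fx']+i['cx'],c[:,1]/c[:,2]*i['fy']+i['cy']]
def R():
    s=ctrl.read_state(); return Rot.from_rotvec(s['tcp_rot']).as_matrix(), s
def go(P,yaw=None):
    "shift in tool axes to world target TCP P"
    r,s=R(); print('t',s['t'],'tcp',s['tool_pos'].round(4),'tool shift',(r.T@(np.array(P)-s['tool_pos'])).round(4))
def axes():
    r,s=R(); print('t',s['t'],'tcp',s['tool_pos'].round(4),'x',r[:,0].round(3),'y',r[:,1].round(3),'z',r[:,2].round(3),'F',s['contact_force'].round(1),'gap',s['finger_gap'])
E
python3 - <<'E'
from h import *
axes()
for cam in ["top","side"]:
    p,d,W=cloud(cam); np.save(f"W_{cam}.npy",W)
    for l in ["jig","mouth","nest_top","plate","plate_grip","stand","screen_face","basket","bin","bottle"]:
        r=imaging.place_of(cam,l)
        print(cam,l,[(np.round(x['point'],3).tolist(),round(x['score'],2),proj(cam,x['point']).round(0)[0].tolist()) for x in r])
E
```

```text
t 0.15 tcp [0.1827 0.5186 0.2309] x [ 0.943 -0.332 -0.   ] y [-0.    -0.001 -1.   ] z [ 0.332  0.943 -0.001] F [-0.4  0.5 -0.1] gap 0.08526285441109986
top jig [([0.556, -0.056, -0.0], 0.76, [325.0, 241.0])]
top mouth [([0.588, -0.051, 0.08], 0.61, [326.0, 227.0])]
top nest_top [([0.563, -0.05, 0.045], 0.79, [324.0, 237.0])]
top plate [([0.526, -0.339, 0.002], 0.82, [423.0, 251.0])]
top plate_grip [([0.514, -0.332, 0.043], 0.97, [424.0, 255.0]), ([0.715, -0.359, 0.001], 0.25, [427.0, 187.0])]
top stand [([0.491, 0.525, -0.001], 0.7, [128.0, 262.0]), ([0.539, 0.289, 0.001], 0.65, [208.0, 246.0])]
top screen_face [([0.529, 0.302, 0.158], 0.94, [194.0, 247.0]), ([0.458, 0.528, 0.135], 0.92, [111.0, 274.0]), ([0.516, -0.333, 0.043], 0.17, [424.0, 254.0])]
top basket [([0.712, -0.358, -0.001], 0.97, [427.0, 188.0])]
top bin [([0.792, 0.036, -0.002], 0.95, [294.0, 162.0]), ([0.563, -0.054, 0.045], 0.6, [326.0, 237.0])]
top bottle [([0.728, 0.33, 0.003], 0.83, [196.0, 183.0])]
side jig [([0.561, -0.058, -0.002], 0.83, [287.0, 271.0])]
side mouth [([0.592, -0.052, 0.076], 0.94, [295.0, 247.0])]
side nest_top [([0.555, -0.05, 0.043], 0.67, [283.0, 260.0])]
side plate [([0.526, -0.335, 0.004], 0.66, [332.0, 347.0]), ([0.542, 0.291, -0.001], 0.25, [228.0, 206.0])]
side plate_grip [([0.515, -0.336, 0.048], 0.84, [329.0, 339.0])]
side stand [([0.542, 0.291, 0.001], 0.87, [228.0, 205.0]), ([0.493, 0.526, -0.001], 0.84, [188.0, 174.0])]
side screen_face [([0.522, 0.308, 0.163], 0.7, [215.0, 165.0]), ([0.458, 0.527, 0.136], 0.68, [173.0, 145.0])]
side basket [([0.714, -0.359, 0.003], 0.79, [396.0, 322.0])]
side bin [([0.793, 0.035, 0.001], 0.67, [334.0, 223.0])]
side bottle [([0.727, 0.331, -0.003], 0.87, [271.0, 182.0]), ([0.71, -0.36, 0.002], 0.63, [395.0, 323.0]), ([0.595, -0.052, 0.076], 0.19, [296.0, 247.0])]
```

```bash
cat >> h.py <<'E'
def panel(W,p,S=np.array([0.541,0.290])):
    m=(np.hypot(W[...,0]-S[0],W[...,1]-S[1])<0.13)&(W[...,2]>0.09)&(W[...,2]<0.23)
    P=W[m]; rng=np.random.default_rng(0); best=None
    for _ in range(400):
        a=P[rng.choice(len(P),3,False)]; n=np.cross(a[1]-a[0],a[2]-a[0]); l=np.linalg.norm(n)
        if l<1e-5: continue
        n/=l; k=np.abs((P-a[0])@n)<0.003
        if best is None or k.sum()>best.sum(): best=k
    Q=P[best]; c=Q.mean(0); n=np.linalg.svd(Q-c,full_matrices=False)[2][2]
    if n[0]>0: n=-n
    # n outward (towards viewer -x)
    sw=np.arctan2(n[1],-n[0]); tilt=np.arctan2(n[2],np.hypot(n[0],n[1]))
    if abs(tilt)>1.5: pass
    box=cv2.minAreaRect(np.c_[(Q-c)@np.cross(n,[0,0,1])/np.linalg.norm(np.cross(n,[0,0,1])),(Q-c)@np.cross(n,np.cross(n,[0,0,1]))].astype(np.float32))
    print('n',n.round(3),'swivel',sw.round(3),'tilt',tilt.round(3),'pts',best.sum(),len(P),'centre',c.round(3),'rect',box[1])
    print('x',Q[:,0].min().round(3),Q[:,0].max().round(3),'y',Q[:,1].min().round(3),Q[:,1].max().round(3),'z',Q[:,2].min().round(3),Q[:,2].max().round(3))
    return n,Q
E
python3 - <<'E'
from h import *
for c in ["top","side"]:
    W=np.load(f"W_{c}.npy"); panel(W,None)
# crops
t=cv2.imread('pics/a_top.png')[180:310,60:260]; s=cv2.imread('pics/a_side.png')[100:230,140:300]
cv2.imwrite('pics/crop1.png',np.hstack([cv2.resize(t,(400,260),interpolation=2),cv2.resize(s,(320,260),interpolation=2)]))
# jig from top
W=np.load("W_top.npy")
for lo,hi,nm in [(0.095,0.11,'roof'),(0.05,0.062,'guides')]:
    m=(W[...,2]>lo)&(W[...,2]<hi)&(abs(W[...,0]-.58)<.15)&(abs(W[...,1]+.053)<.1)
    P=W[m][:,:2]; r=cv2.minAreaRect(P.astype(np.float32)); print(nm,m.sum(),r,W[m][:,2].mean())
m=(W[...,2]>.05)&(W[...,2]<.07)&(abs(W[...,0]-.52)<.1)&(abs(W[...,1]+.335)<.08)
print('grip',m.sum(),cv2.minAreaRect(W[m][:,:2].astype(np.float32)),W[m].mean(0))
m=(W[...,2]>.01)&(W[...,2]<.07)&(abs(W[...,0]-.52)<.09)&(abs(W[...,1]+.335)<.08)
print('plate',m.sum(),cv2.minAreaRect(W[m][:,:2].astype(np.float32)),W[m].mean(0))
E
```

```text
n [-0.501  0.453  0.737] swivel 0.735 tilt 0.829 pts 1693 2253 centre [0.528 0.302 0.162] rect (0.18006187677383423, 0.0799616277217865)
x 0.439 0.614 y 0.208 0.395 z 0.118 0.201
n [-0.5    0.438  0.747] swivel 0.719 tilt 0.843 pts 544 929 centre [0.525 0.288 0.167] rect (0.1821756362915039, 0.07953187078237534)
x 0.441 0.618 y 0.204 0.39 z 0.12 0.202
roof 1101 ((0.62562495470047, -0.04945412278175354), (0.0706283450126648, 0.12963633239269257), 2.9432644844055176) 0.10033340774905902
guides 712 ((0.5953739881515503, -0.05134964734315872), (0.26934632658958435, 0.1304139643907547), 3.1856141090393066) 0.05488090549062878
grip 119 ((0.5171307921409607, -0.33272281289100647), (0.018665524199604988, 0.05019355192780495), 75.92384338378906) [ 0.51699539 -0.33202988  0.05790012]
plate 1249 ((0.5191212892532349, -0.33351242542266846), (0.08174897730350494, 0.1458520144224167), 74.62525177001953) [ 0.52622819 -0.33391771  0.02160216]
```

View pics/crop1.png

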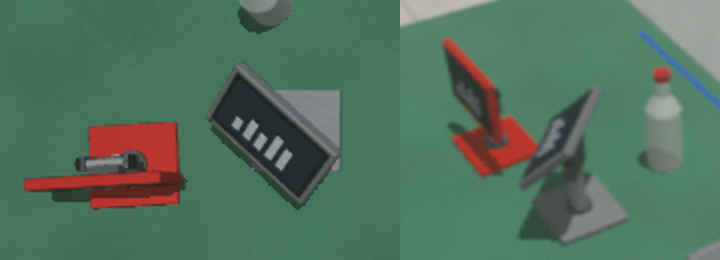

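carry_out(steps=[[0.6, [0.02, -0.058, -0.003], -2], [0.6, [0.075, -0.069, -0.01], -6], [0.6, [0.135, -0.069, -0.015], -10], [0.6, [0.195, -0.069, -0.02], -14], [0.6, [0.255, -0.069, -0.026], -18], [0.6, [0.315, -0.069, -0.032], -19.4], [0.6, [0.375, -0.069, -0.04], -19.4], [0.6, [0.435, -0.069, -0.046], -19.4], [0.6, [0.49, -0.069, -0.052], -19.4], [0.6, [0.519, -0.069, -0.054], -19.4], [0.6, [0.519, -0.069, -0.054], -19.4]], force=60)

```text
t: 2.62
tool_pos: [0.6557, 0.2939, 0.2988]
tcp_rot: [-1.571, 0.003, -0.001]
contact_force: [-0.6, 0.4, 0.3]
finger_gap: 0.0511
```

```bash
python3 - <<'E'
from h import *
axes(); go([.650,.292,.165])
cloud("side","b_side"); p,d,W=cloud("top","b_top")
E
```

```text
t 2.625 tcp [0.6557 0.2939 0.2988] x [ 1.    -0.003 -0.001] y [-0.001 -0.001 -1.   ] z [ 0.003  1.    -0.001] F [-0.6  0.4  0.3] gap 0.05113142471752988
t 2.625 tcp [0.6557 0.2939 0.2988] tool shift [-0.0056  0.1338 -0.0018]
```

View pics/b_side.png

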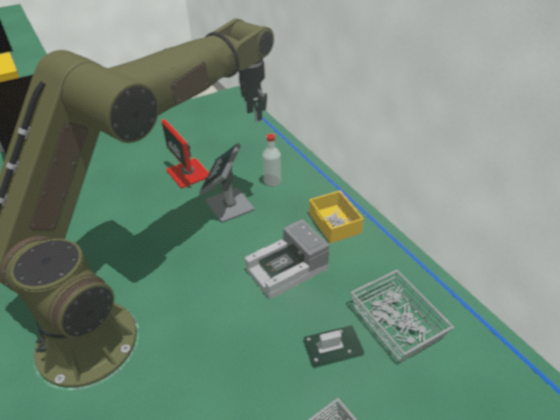

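View pics/b_top.png

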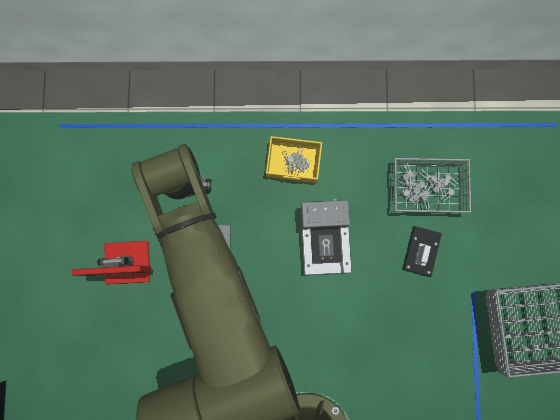

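carry_out(steps=[[0.6, [-0.004, 0.055, -0.002], 0], [0.6, [-0.004, 0.11, -0.002], 0], [0.6, [-0.004, 0.134, -0.002], 0], [0.6, [-0.004, 0.134, -0.002], 0]])

```text
t: 3.22
tool_pos: [0.6486, 0.2942, 0.1647]
tcp_rot: [-1.572, 0.002, 0.003]
contact_force: [-0.5, -0.0, 0.8]
finger_gap: 0.0512
```

```bash
python3 - <<'E'
from h import *
axes()
p,d,W=cloud("side","c_side"); panel(W,p)
im=cv2.imread("pics/c_side.png")[60:240,130:330]; cv2.imwrite("pics/c_crop.png",cv2.resize(im,None,fx=3,fy=3))
E
```

```text
t 3.225 tcp [0.6486 0.2942 0.1647] x [ 1.     0.001 -0.003] y [-0.003 -0.001 -1.   ] z [-0.001  1.    -0.001] F [-0.5 -0.   0.8] gap 0.05122319300365041
n [-0.501  0.438  0.747] swivel 0.718 tilt 0.843 pts 549 1136 centre [0.527 0.288 0.167] rect (0.10611891001462936, 0.19926881790161133)
x 0.44 0.647 y 0.207 0.392 z 0.122 0.229
```

View pics/c_crop.png

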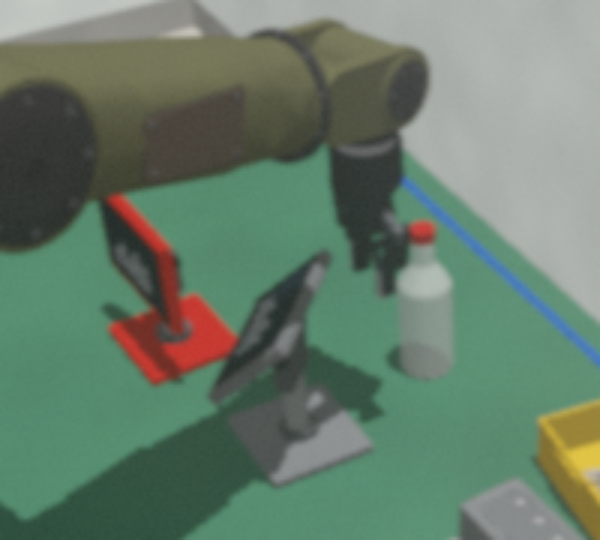

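carry_out(steps=[[0.6, [-0.015, 0.0, 0.0], 0], [0.6, [-0.023, 0.0, 0.002], 0], [0.6, [-0.03, 0.0, 0.008], 0], [0.6, [-0.037, 0.0, 0.015], 0], [0.6, [-0.044, 0.0, 0.022], 0], [0.6, [-0.051, 0.0, 0.028], 0], [0.6, [-0.057, 0.0, 0.032], 0], [0.6, [-0.057, 0.0, 0.032], 0]])

```text
t: 4.28
tool_pos: [0.5916, 0.3267, 0.1666]
tcp_rot: [-1.571, -0.0, 0.002]
contact_force: [0.8, 0.1, -0.6]
finger_gap: 0.0511
```

```bash
python3 - <<'E'
from h import *
axes()
p,d,W=cloud("side","d_side"); panel(W,p)
im=cv2.imread("pics/d_side.png")[60:240,130:330]; cv2.imwrite("pics/d_crop.png",cv2.resize(im,None,fx=3,fy=3))
p,d,W=cloud("wrist","d_wrist")
E
```

```text
t 4.275 tcp [0.5916 0.3267 0.1666] x [ 1.     0.002 -0.001] y [-0.001 -0.    -1.   ] z [-0.002  1.    -0.   ] F [ 0.8  0.1 -0.6] gap 0.05105626364005834
n [-0.703  0.102  0.704] swivel 0.145 tilt 0.781 pts 1062 1539 centre [0.525 0.284 0.163] rect (0.18705050647258759, 0.1118604987859726)
x 0.471 0.596 y 0.192 0.381 z 0.117 0.229
```

View pics/d_crop.png

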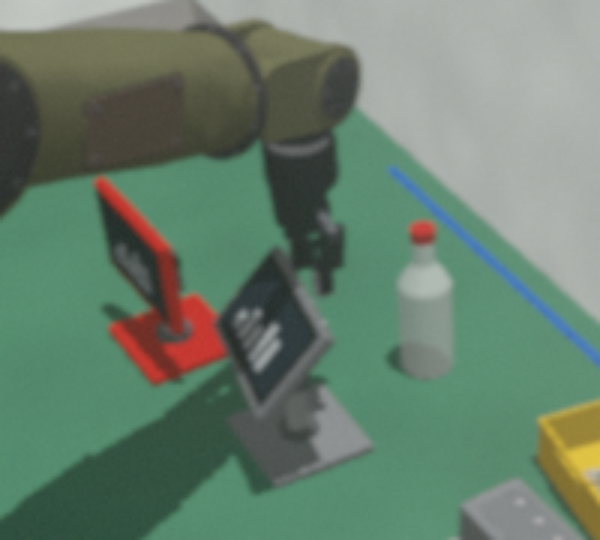

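View pics/d_wrist.png

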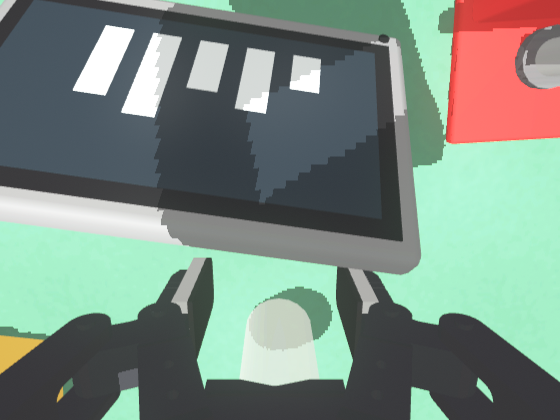

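carry_out(steps=[[0.6, [0.003, 0.0, -0.018], 0], [0.6, [-0.006, 0.0, -0.018], 0], [0.6, [-0.013, 0.0, -0.018], 0], [0.6, [-0.02, 0.0, -0.018], 0], [0.6, [-0.027, 0.0, -0.018], 0], [0.6, [-0.03, 0.0, -0.018], 0], [0.6, [-0.03, 0.0, -0.018], 0]])

```text
t: 5.25
tool_pos: [0.5615, 0.3082, 0.1661]
tcp_rot: [-1.572, 0.001, 0.003]
contact_force: [0.1, -0.5, -0.6]
finger_gap: 0.0515
```

```bash
python3 - <<'E'
from h import *
axes()
p,d,W=cloud("side","e_side"); panel(W,p)
im=cv2.imread("pics/e_side.png")[60:240,130:330]; cv2.imwrite("pics/e_crop.png",cv2.resize(im,None,fx=3,fy=3))
p,d,W=cloud("wrist","e_wrist"); panel(W,p)
E
```

```text
t 5.25 tcp [0.5615 0.3082 0.1661] x [ 1.     0.002 -0.003] y [-0.003 -0.001 -1.   ] z [-0.002  1.    -0.001] F [ 0.1 -0.5 -0.6] gap 0.05148206690966333
n [-0.93   0.07   0.361] swivel 0.075 tilt 0.37 pts 861 1309 centre [0.515 0.28  0.152] rect (0.13260585069656372, 0.1829022914171219)
x 0.489 0.552 y 0.194 0.379 z 0.094 0.228
n [-0.922  0.074  0.38 ] swivel 0.08 tilt 0.389 pts 64583 92768 centre [0.518 0.295 0.169] rect (0.13382254540920258, 0.17892728745937347)
x 0.484 0.552 y 0.202 0.382 z 0.096 0.23
```

View pics/e_crop.png

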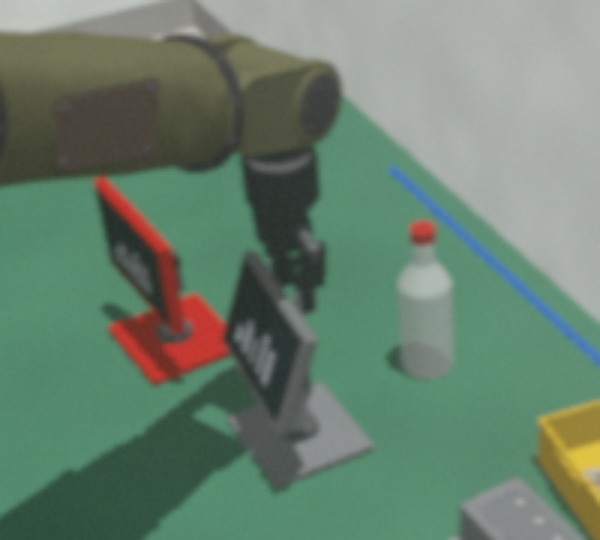

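carry_out(steps=[[0.6, [0.008, 0.0, 0.01], 0], [0.6, [0.008, 0.0, 0.028], 0], [0.6, [0.001, 0.0, 0.028], 0], [0.6, [-0.0035, 0.0, 0.028], 0], [0.6, [-0.0035, 0.0, 0.028], 0], [0.6, [0.03, 0.0, 0.02], 0], [0.6, [0.03, 0.0, 0.02], 0]])

```text
t: 6.22
tool_pos: [0.5928, 0.3269, 0.1655]
tcp_rot: [-1.572, 0.003, 0.002]
contact_force: [0.7, -0.5, -0.4]
finger_gap: 0.0511
```

```bash
python3 - <<'E'
from h import *
axes()
p,d,W=cloud("side","f_side"); panel(W,p)
p,d,W=cloud("wrist","f_wrist"); panel(W,p)
E
```

```text
t 6.225 tcp [0.5928 0.3269 0.1655] x [ 1.    -0.    -0.003] y [-0.003 -0.001 -1.   ] z [ 0.     1.    -0.001] F [ 0.7 -0.5 -0.4] gap 0.0511083346338305
n [-0.959  0.07   0.275] swivel 0.073 tilt 0.279 pts 777 1241 centre [0.515 0.282 0.15 ] rect (0.11284884065389633, 0.1838328242301941)
x 0.494 0.538 y 0.196 0.38 z 0.09 0.204
n [-0.949  0.07   0.308] swivel 0.074 tilt 0.313 pts 34872 69180 centre [0.518 0.305 0.174] rect (0.17351526021957397, 0.10707149654626846)
x 0.493 0.536 y 0.207 0.38 z 0.095 0.202
```

View pics/f_wrist.png

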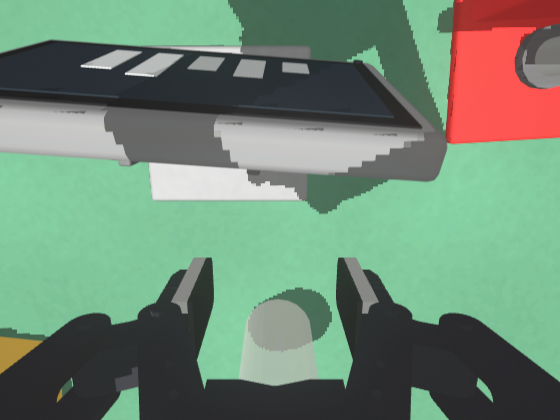

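carry_out(steps=[[0.6, [0.0, -0.055, 0.0], 0], [0.6, [0.0, -0.1, -0.02], 0], [0.6, [-0.01, -0.11, -0.075], 0], [0.6, [-0.02, -0.11, -0.135], 3], [0.6, [-0.025, -0.11, -0.195], 6], [0.6, [-0.03, -0.11, -0.255], 9], [0.6, [-0.035, -0.11, -0.315], 12], [0.6, [-0.045, -0.11, -0.375], 14], [0.6, [-0.055, -0.11, -0.435], 14], [0.6, [-0.065, -0.11, -0.495], 14], [0.6, [-0.072, -0.11, -0.555], 14], [0.6, [-0.076, -0.1, -0.615], 14]])

```text
t: 7.82
tool_pos: [0.5156, -0.2885, 0.2675]
tcp_rot: [-1.565, 0.193, -0.189]
contact_force: [1.4, 0.5, -1.3]
finger_gap: 0.0517
```

```bash
python3 - <<'E'
from h import *
axes(); go([.517,-.333,.20])
E
```

```text
t 7.825 tcp [ 0.5156 -0.2885  0.2675] x [ 0.971 -0.241 -0.002] y [-0.002 -0.002 -1.   ] z [ 0.241  0.971 -0.003] F [ 1.4  0.5 -1.3] gap 0.05169251629023505
t 7.825 tcp [ 0.5156 -0.2885  0.2675] tool shift [ 0.0122  0.0676 -0.0427]
```

carry_out(steps=[[0.6, [0.012, 0.03, -0.04], 0], [0.6, [0.012, 0.067, -0.043], 0], [0.6, [0.012, 0.067, -0.043], 0]])

```text
t: 8.2
tool_pos: [0.5155, -0.3324, 0.1983]
tcp_rot: [-1.562, 0.196, -0.186]
contact_force: [0.4, -0.6, 0.1]
finger_gap: 0.051
```

```bash
python3 - <<'E'
from h import *
axes()
p,d,W=cloud("wrist","g_wrist"); np.save("W_g.npy",W)
m=(W[...,2]>.05)&(W[...,2]<.068)&(abs(W[...,0]-.517)<.06)&(abs(W[...,1]+.333)<.05)
print(m.sum(),cv2.minAreaRect(W[m][:,:2].astype(np.float32)),W[m].mean(0))
m=(W[...,2]>.01)&(W[...,2]<.028)&(abs(W[...,0]-.52)<.12)&(abs(W[...,1]+.333)<.08)
print(m.sum(),cv2.minAreaRect(W[m][:,:2].astype(np.float32)),W[m].mean(0))
p,d,W=cloud("top","g_top"); n,Q=panel(W,p); 
print(imaging.place_of("top","plate_grip"))
E
```

```text
t 8.2 tcp [ 0.5155 -0.3324  0.1983] x [ 0.97  -0.241 -0.007] y [-0.007  0.001 -1.   ] z [ 0.241  0.971 -0.001] F [ 0.4 -0.6  0.1] gap 0.05098233527988337
1415 ((0.5146371722221375, -0.3325648605823517), (0.01805061846971512, 0.04943174123764038), 74.60163879394531) [ 0.5132359  -0.33220452  0.06050213]
11125 ((0.5571296215057373, -0.3423192501068115), (0.09322426468133926, 0.19645226001739502), 74.77132415771484) [ 0.52191312 -0.33472182  0.01906129]
n [-0.957  0.067  0.284] swivel 0.07 tilt 0.288 pts 902 1296 centre [0.513 0.289 0.155] rect (0.11407099664211273, 0.17972151935100555)
x 0.491 0.534 y 0.2 0.381 z 0.09 0.205
[{'point': [0.5158, -0.3306, 0.0426], 'score': 0.9}, {'point': [0.7906, 0.0343, 0.0011], 'score': 0.28}]
```

View pics/g_wrist.png

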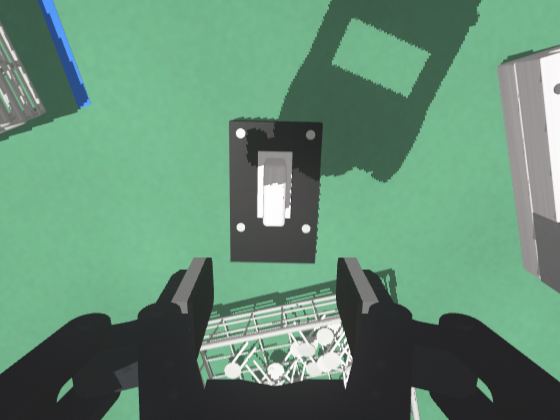

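View pics/g_top.png

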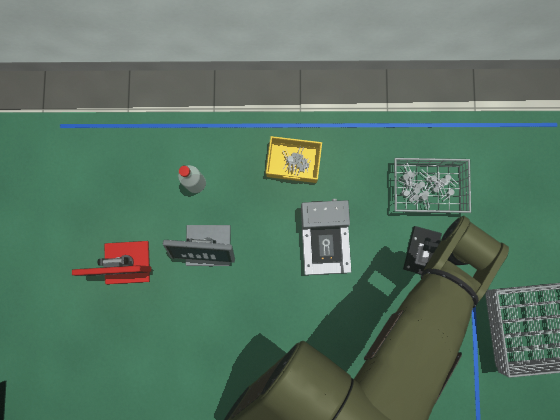

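carry_out(steps=[[0.6, [0.0, 0.055, 0.0], 1.2], [0.6, [0.0, 0.11, 0.0], 1.2], [0.6, [0.0, 0.15, 0.0], 1.2], [0.6, [0.0, 0.172, 0.0], 1.2], [0.6, [0.0, 0.172, 0.0], 1.2]])

```text
t: 8.98
tool_pos: [0.5176, -0.3328, 0.0311]
tcp_rot: [-1.564, 0.206, -0.206]
contact_force: [-0.0, 0.1, 1.2]
finger_gap: 0.0511
```

```bash
python3 - <<'E'
from h import *
axes()
p,d,W=cloud("wrist","i_wrist")
p,d,W=cloud("side","i_side")
im=cv2.imread("pics/i_side.png")[240:400,260:420]; cv2.imwrite("pics/i_crop.png",np.hstack([cv2.resize(im,(420,420)),cv2.resize(cv2.imread("pics/i_wrist.png")[:,:],(380,420))]))
E
```

```text
t 8.975 tcp [ 0.5176 -0.3328  0.0311] x [ 0.966 -0.259  0.   ] y [-0.001 -0.003 -1.   ] z [ 0.259  0.966 -0.003] F [-0.   0.1  1.2] gap 0.0511325041498247
```

View pics/i_crop.png

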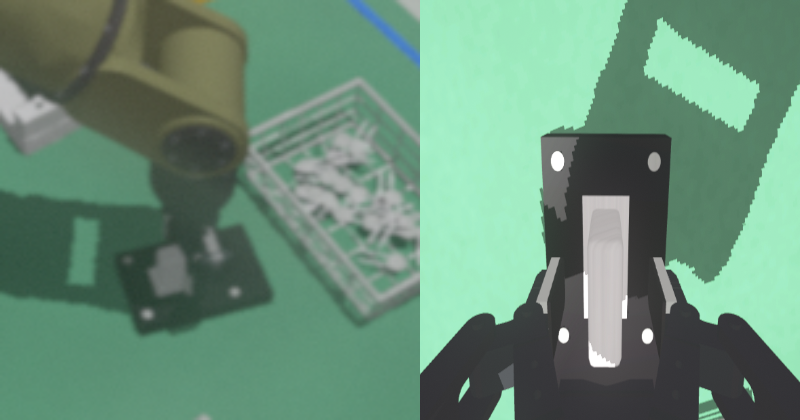

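carry_out(steps=[[0.6, [-0.003, 0.006, 0.0], 0], [0.6, [-0.003, 0.006, 0.0], 0], [0.0, [-0.003, 0.006, 0.0], 0], [0.0, [-0.003, 0.006, 0.0], 0], [0.0, [-0.003, 0.006, 0.0], 0], [0.0, [-0.003, 0.006, 0.0], 0], [0.0, [-0.003, 0.006, 0.0], 0]], force=80)

```text
t: 9.95
tool_pos: [0.5157, -0.3331, 0.0274]
tcp_rot: [-1.566, 0.204, -0.209]
contact_force: [-1.7, -1.6, 5.4]
finger_gap: 0.0168
```

```bash
python3 - <<'E'
from h import *
axes()
p,d,W=cloud("wrist","j_wrist")
E
```

```text
t 9.95 tcp [ 0.5157 -0.3331  0.0274] x [ 0.966 -0.26   0.004] y [ 0.003 -0.006 -1.   ] z [ 0.26   0.966 -0.005] F [-1.7 -1.6  5.4] gap 0.016783975880077597
```

View pics/j_wrist.png

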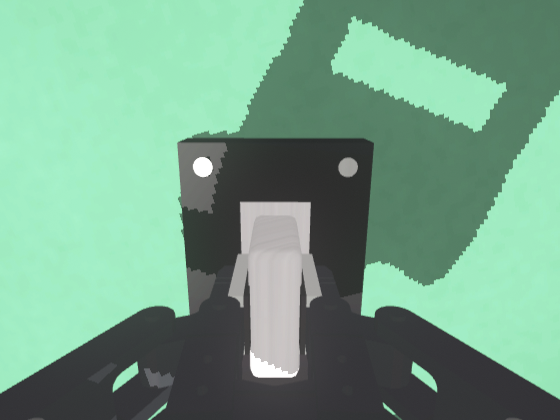

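```bash
cat >> h.py <<'E'
def tool_rel(W):
    r,s=R(); return (W-s['tool_pos'])@r
def plate_in_tool(W,zt):
    "zt: tool-y of plate top surface; print rear edge and side edges in tool frame"
    T=tool_rel(W)
    m=(abs(T[...,1]-zt)<.006)&(abs(T[...,0])<.07)&(abs(T[...,2])<.06)
    P=T[m]
    rear=[]; 
    for z in np.arange(-.03,.031,.01):
        k=abs(P[:,2]-z)<.003
        rear.append(np.percentile(P[k,0],1) if k.sum()>5 else np.nan)
    L=[];Rr=[]
    for x in np.arange(-.05,-.025,.005):
        k=abs(P[:,0]-x)<.002
        L.append(np.percentile(P[k,2],0.5));Rr.append(np.percentile(P[k,2],99.5))
    print('rear x',np.round(rear,4)); print('zmin',np.round(L,4)); print('zmax',np.round(Rr,4)); print('top y',np.median(P[:,1]).round(4))
    return T,P
E
python3 - <<'E'
from h import *
p,d,W=cloud("wrist")
plate_in_tool(W,.0275-.018)
E
```

```text
rear x [-0.0552 -0.0551 -0.0552 -0.0551 -0.0551 -0.0551 -0.0551]
zmin [-0.0393 -0.0393 -0.0392 -0.0393 -0.0393]
zmax [0.0397 0.0398 0.0399 0.0397 0.0397]
top y 0.0081
```

carry_out(steps=[[0.0, [0.0, -0.03, 0.0], 0], [0.0, [0.0, -0.08, 0.0], 0], [0.0, [-0.005, -0.12, 0.02], -1], [0.0, [-0.02, -0.125, 0.06], -4], [0.0, [-0.035, -0.125, 0.105], -8], [0.0, [-0.05, -0.125, 0.15], -12], [0.0, [-0.065, -0.125, 0.195], -16], [0.0, [-0.08, -0.125, 0.235], -18], [0.0, [-0.089, -0.125, 0.258], -18], [0.0, [-0.089, -0.125, 0.263], -18], [0.0, [-0.089, -0.125, 0.263], -18]])

```text
t: 11.42
tool_pos: [0.4977, -0.0555, 0.1505]
tcp_rot: [-1.576, -0.042, 0.039]
contact_force: [-0.3, 0.7, -5.0]
finger_gap: 0.0171
```

```bash
python3 - <<'E'
from h import *
axes()
p,d,W=cloud("wrist","k_wrist"); np.save("W_k.npy",W); plate_in_tool(W,.0095)
for lo,hi,nm in [(0.095,0.107,'roof'),(0.048,0.062,'guides')]:
    m=(W[...,2]>lo)&(W[...,2]<hi)&(abs(W[...,0]-.58)<.18)&(abs(W[...,1]+.053)<.12)
    if m.sum()>10: print(nm,m.sum(),cv2.minAreaRect(W[m][:,:2].astype(np.float32)),W[m][:,2].mean())
p,d,W=cloud("side","k_side"); np.save("W_ks.npy",W)
E
```

```text
t 11.425 tcp [ 0.4977 -0.0555  0.1505] x [0.999 0.052 0.002] y [ 0.002 -0.006 -1.   ] z [-0.052  0.999 -0.006] F [-0.3  0.7 -5. ] gap 0.01707134456189239
rear x [-0.055  -0.055  -0.0551 -0.055  -0.055  -0.055  -0.055 ]
zmin [-0.0389 -0.0387 -0.0388 -0.0387 -0.0389]
zmax [0.0404 0.0403 0.0402 0.0403 0.0403]
top y 0.0081
guides 1083 ((0.5179017186164856, -0.05509816110134125), (0.11746679246425629, 0.1303318589925766), 2.962938070297241) 0.05691537884809156
```

View pics/k_wrist.png

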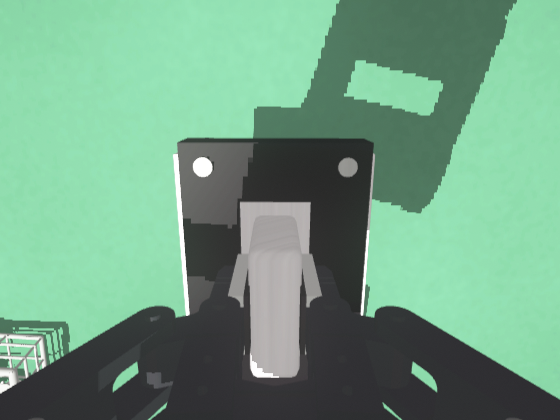

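View pics/k_side.png

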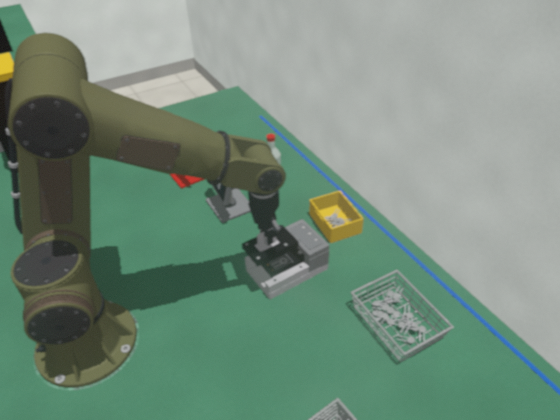

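carry_out(steps=[[0.0, [0.0, 0.03, -0.001], 0], [0.0, [0.0, 0.055, -0.001], 0], [0.0, [0.0, 0.066, -0.001], 0], [0.0, [0.0, 0.066, -0.001], 0]])

```text
t: 12.02
tool_pos: [0.4978, -0.0578, 0.0843]
tcp_rot: [-1.576, -0.04, 0.039]
contact_force: [0.3, 0.6, -3.2]
finger_gap: 0.0169
```

```bash
python3 - <<'E'
from h import *
axes()
p,d,W=cloud("wrist","l_wrist"); np.save("W_l.npy",W); plate_in_tool(W,.0095)
m=(W[...,2]>.048)&(W[...,2]<.061)&(abs(W[...,0]-.55)<.15)&(abs(W[...,1]+.053)<.12)
T=tool_rel(W)
m&=abs(T[...,2])>.041
print(m.sum(),cv2.minAreaRect(W[m][:,:2].astype(np.float32)),W[m][:,2].mean())
print('z range',T[m][:,2].min(),T[m][:,2].max(),'x min',T[m][:,0].min())
p,d,W=cloud("side","l_side")
im=cv2.imread("pics/l_side.png")[180:310,200:360]; cv2.imwrite("pics/l_crop.png",cv2.resize(im,None,fx=4,fy=4,interpolation=2))
E
```

```text
t 12.025 tcp [ 0.4978 -0.0578  0.0843] x [0.999 0.05  0.001] y [ 0.001 -0.006 -1.   ] z [-0.05   0.999 -0.006] F [ 0.3  0.6 -3.2] gap 0.01685082579038561
rear x [-0.0555 -0.0555 -0.0555 -0.0555 -0.0555 -0.0554 -0.0553]
zmin [-0.0392 -0.0392 -0.0391 -0.0391 -0.0393]
zmax [0.04   0.04   0.0399 0.04   0.0399]
top y 0.0088
11042 ((0.5247353315353394, -0.054520122706890106), (0.13187651336193085, 0.13052980601787567), 3.4117138385772705) 0.056987856507822655
z range -0.06354930963109186 0.06728792415872355 x min -0.03918368000189928
```

View pics/l_crop.png

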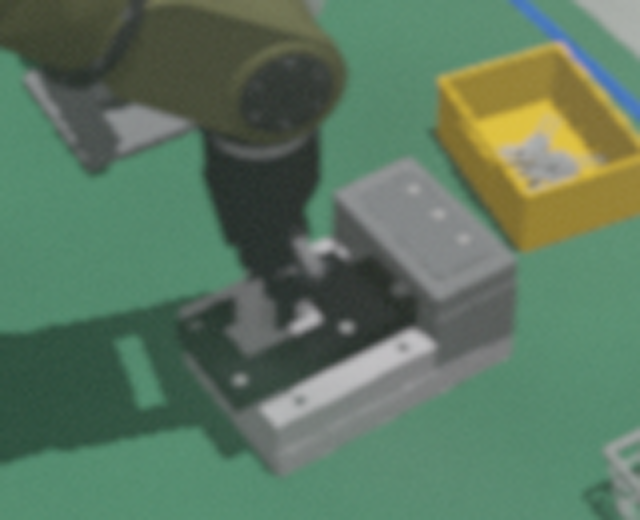

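View pics/l_wrist.png

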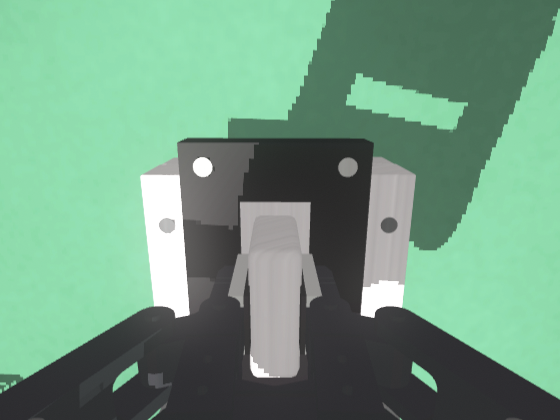

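```bash
python3 - <<'E'
from h import *
W=np.load("W_l.npy"); T=tool_rel(W)
m=(W[...,2]>.048)&(W[...,2]<.061)&(abs(T[...,2])>.042)&(abs(T[...,2])<.08)&(abs(T[...,0])<.06)
P=T[m]
xs=np.arange(-.034,.02,.004); a=[];b=[]
for x in xs:
    k=abs(P[:,0]-x)<.002
    zz=P[k,2]; a.append(np.percentile(zz[zz<0],2) if (zz<0).sum()>9 else np.nan); b.append(np.percentile(zz[zz>0],98) if (zz>0).sum()>9 else np.nan)
a=np.array(a);b=np.array(b);print(a.round(4),b.round(4))
for v in (a,b):
    k=np.isfinite(v); print(np.degrees(np.arctan(np.polyfit(xs[k],v[k],1)[0])))
for lo,hi in [(-.064,-.045),(.045,.066)]:
    k=(P[:,2]>lo)&(P[:,2]<hi); print('front x',np.percentile(P[k,0],[0.2,1,2]).round(4))
E
```

```text
[-0.0628 -0.0626 -0.0627 -0.0627 -0.0626 -0.0625 -0.0625 -0.0626 -0.0626
 -0.0624 -0.0626 -0.0627 -0.0627 -0.0625] [0.0658 0.0657 0.0658 0.0658 0.0659 0.0658 0.0658 0.066  0.0659 0.0659
 0.066  0.0657 0.0659 0.0659]
0.11379738854835642
0.1949252898890616
front x [-0.0389 -0.0388 -0.0386]
front x [-0.0393 -0.0391 -0.039 ]
```

carry_out(steps=[[0.0, [0.004, 0.0, 0.0012], 0], [0.0, [0.015, 0.0, 0.0012], 0], [0.0, [0.025, 0.0, 0.0012], 0], [0.0, [0.035, 0.0, 0.0012], 0], [0.0, [0.043, 0.0, 0.0012], 0], [0.0, [0.048, 0.0, 0.0012], 0], [0.0, [0.048, 0.0, 0.0012], 0]])

```text
t: 13.0
tool_pos: [0.5464, -0.0541, 0.0854]
tcp_rot: [-1.577, -0.042, 0.037]
contact_force: [-0.2, 0.3, -5.1]
finger_gap: 0.0171
```

```bash
cat >> h.py <<'E'
def jig_rel(name):
    axes(); p,d,W=cloud("wrist",name); T,P0=plate_in_tool(W,.0095)
    m=(W[...,2]>.048)&(W[...,2]<.061)&(abs(T[...,2])>.042)&(abs(T[...,2])<.08)&(T[...,0]>-.1)&(T[...,0]<.02)
    P=T[m]
    for lo,hi in [(-.064,-.045),(.045,.066)]:
        k=(P[:,2]>lo)&(P[:,2]<hi); print('front x',np.percentile(P[k,0],[0.2,1,2]).round(4))
    for x in (-.08,-.06,-.04,-.02):
        zz=P[abs(P[:,0]-x)<.002,2]
        if (zz<0).sum()>9 and (zz>0).sum()>9: print('outer',x,np.percentile(zz,.5).round(4),np.percentile(zz,99.5).round(4),'inner',zz[zz<0].max().round(4),zz[zz>0].min().round(4))
E
python3 -c "
from h import *
jig_rel('m_wrist')"
```

```text
t 13.0 tcp [ 0.5464 -0.0541  0.0854] x [0.999 0.051 0.003] y [ 0.003 -0.006 -1.   ] z [-0.051  0.999 -0.006] F [-0.2  0.3 -5.1] gap 0.017053176450869286
rear x [-0.0549 -0.0549 -0.0549 -0.0548 -0.0548 -0.0548 -0.0548]
zmin [-0.0392 -0.039  -0.0391 -0.0392 -0.0392]
zmax [0.04   0.0399 0.04   0.04   0.0399]
top y 0.0081
front x [-0.0862 -0.0854 -0.0846]
front x [-0.0865 -0.0858 -0.0849]
outer -0.08 -0.0639 0.065 inner -0.0423 0.0429
outer -0.06 -0.0641 0.0649 inner -0.0422 0.0432
outer -0.04 -0.064 0.0649 inner -0.0449 0.0456
outer -0.02 -0.0638 0.0649 inner -0.0449 0.0456
```

View pics/m_wrist.png

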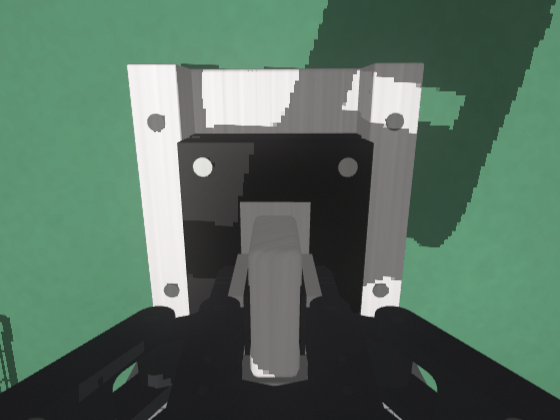

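carry_out(steps=[[0.0, [0.0008, 0.003, 0.0], 0], [0.0, [0.0008, 0.006, 0.0], 0], [0.0, [0.0008, 0.009, 0.0], 0], [0.0, [0.0008, 0.011, 0.0], 0], [0.0, [0.0008, 0.011, 0.0], 0]])

```text
t: 13.68
tool_pos: [0.5469, -0.0541, 0.0742]
tcp_rot: [-1.576, -0.042, 0.038]
contact_force: [-0.1, 0.7, -4.6]
finger_gap: 0.0167
```

```bash
python3 -c "
from h import *
jig_rel('n_wrist')"
```

```text
t 13.675 tcp [ 0.5469 -0.0541  0.0742] x [0.999 0.051 0.002] y [ 0.003 -0.006 -1.   ] z [-0.051  0.999 -0.006] F [-0.1  0.7 -4.6] gap 0.01668753705113152
rear x [-0.0552 -0.0552 -0.0552 -0.0552 -0.0552 -0.0552 -0.0551]
zmin [-0.0391 -0.0391 -0.039  -0.0391 -0.0392]
zmax [0.0404 0.0404 0.0401 0.0401 0.0404]
top y 0.0083
front x [-0.0871 -0.0864 -0.0856]
front x [-0.0874 -0.0867 -0.0859]
outer -0.08 -0.064 0.0648 inner -0.0422 0.0429
outer -0.06 -0.064 0.0649 inner -0.0422 0.0431
outer -0.04 -0.0638 0.0648 inner -0.0422 0.0431
outer -0.02 -0.0639 0.0651 inner -0.0422 0.0433
```

carry_out(steps=[[0.0, [0.0, 0.002, 0.0], 0], [0.0, [0.0, 0.003, 0.0], 0], [0.0, [0.0, 0.004, 0.0], 0], [0.0, [0.0, 0.004, 0.0], 0]], force=100)

```text
t: 14.22
tool_pos: [0.5471, -0.0542, 0.0707]
tcp_rot: [-1.577, -0.042, 0.037]
contact_force: [-2.5, -1.4, 3.8]
finger_gap: 0.0164
```

carry_out(steps=[[0.0, [0.0, 0.001, 0.0], 0], [0.0, [0.0, 0.002, 0.0], 0], [0.0, [0.0, 0.0025, 0.0], 0], [0.0, [0.0, 0.0025, 0.0], 0]])

```text
t: 14.72
tool_pos: [0.5471, -0.0542, 0.0685]
tcp_rot: [-1.577, -0.042, 0.037]
contact_force: [-4.3, -1.5, 7.1]
finger_gap: 0.0164
```

```bash
python3 -c "
from h import *
jig_rel('o_wrist')"
```

```text
t 14.725 tcp [ 0.5471 -0.0542  0.0685] x [0.999 0.05  0.003] y [ 0.004 -0.006 -1.   ] z [-0.05   0.999 -0.006] F [-4.3 -1.5  7.1] gap 0.016359966045350522
rear x [-0.0551 -0.0551 -0.0551 -0.0551 -0.0551 -0.0551 -0.055 ]
zmin [-0.0595 -0.0595 -0.0595 -0.0595 -0.0593]
zmax [0.0595 0.0593 0.0592 0.0592 0.0594]
top y 0.0089
front x [-0.0872 -0.0865 -0.0857]
front x [-0.0875 -0.0868 -0.086 ]
outer -0.08 -0.0639 0.065 inner -0.0421 0.0431
outer -0.06 -0.0637 0.065 inner -0.0421 0.0432
outer -0.04 -0.0639 0.065 inner -0.042 0.0433
outer -0.02 -0.0638 0.0649 inner -0.0421 0.0433
```

carry_out(steps=[[0.0, [-0.0005, 0.001, 0.0], 0], [0.0, [-0.0005, 0.002, 0.0], 0], [0.0, [-0.0005, 0.003, 0.0], 0], [0.0, [-0.0005, 0.003, 0.0], 0]])

```text
t: 15.28
tool_pos: [0.5472, -0.0543, 0.0673]
tcp_rot: [-1.577, -0.044, 0.036]
contact_force: [-10.9, 1.4, 24.0]
finger_gap: 0.0171
```

```bash
python3 -c "
from h import *
jig_rel('p_wrist')"
```

```text
t 15.275 tcp [ 0.5472 -0.0543  0.0673] x [0.999 0.05  0.005] y [ 0.005 -0.006 -1.   ] z [-0.05   0.999 -0.006] F [-10.9   1.4  24. ] gap 0.017065073818985085
rear x [-0.0551 -0.0552 -0.0552 -0.0552 -0.0551 -0.0551 -0.0551]
zmin [-0.0593 -0.0593 -0.0595 -0.0595 -0.0593]
zmax [0.0594 0.0595 0.0594 0.0592 0.0593]
top y 0.0088
front x [-0.0875 -0.0867 -0.086 ]
front x [-0.0877 -0.087  -0.0862]
outer -0.08 -0.0638 0.0648 inner -0.042 0.043
outer -0.06 -0.0639 0.065 inner -0.042 0.0432
outer -0.04 -0.0637 0.0651 inner -0.0421 0.0433
outer -0.02 -0.0636 0.065 inner -0.042 0.0434
```

carry_out(steps=[[0.0, [-0.001, 0.0015, 0.0], 0], [0.0, [-0.001, 0.0015, 0.0], 0], [0.0, [-0.001, 0.0015, 0.0], 0]])

```text
t: 15.7
tool_pos: [0.5471, -0.0543, 0.0673]
tcp_rot: [-1.577, -0.046, 0.033]
contact_force: [-4.6, 0.3, 16.4]
finger_gap: 0.0165
```

```bash
python3 -c "
from h import *
axes()
p,d,W=cloud('wrist','q_wrist'); T=tool_rel(W)
m=(abs(T[...,1]-.009)<.004)&(T[...,0]>-.053)&(T[...,0]<-.03)&(abs(T[...,2])<.036)&(abs(T[...,2])>.014)
P=W[m]; c=P.mean(0); n=np.linalg.svd(P-c,full_matrices=False)[2][2]; print('plate top',m.sum(),c.round(4),n.round(4),'rms',((P-c)@n).std())
p,d,W=cloud('side','q_side'); panel(W,p)
print(imaging.place_of('side','mouth')[:1]); 
for l in ('basket','bin','bottle'): print(l,[x['point'] for x in imaging.place_of('side',l)[:1]])
p,d,W=cloud('top','q_top'); panel(W,p)
im=cv2.imread('pics/q_side.png')[140:310,160:360]; cv2.imwrite('pics/q_crop.png',cv2.resize(im,None,fx=3.5,fy=3.5,interpolation=2))
axes()
"
```

```text
t 15.7 tcp [ 0.5471 -0.0543  0.0673] x [0.999 0.05  0.008] y [ 0.008 -0.006 -1.   ] z [-0.05   0.999 -0.007] F [-4.6  0.3 16.4] gap 0.016483952313370184
plate top 5725 [ 0.5054 -0.0563  0.0591] [5.1e-03 5.0e-04 1.0e+00] rms 0.0006332870439088775
n [-0.98   0.006  0.198] swivel 0.006 tilt 0.2 pts 75 111 centre [0.499 0.223 0.107] rect (0.08508406579494476, 0.03645753487944603)
x 0.495 0.506 y 0.197 0.276 z 0.09 0.131
[{'point': [0.5909, -0.0539, 0.0746], 'score': 0.88}]
basket [[0.7104, -0.3591, -0.0015]]
bin [[0.7956, 0.0371, 0.0019]]
bottle [[0.7132, -0.3624, 0.0009]]
n [-0.956  0.065  0.288] swivel 0.067 tilt 0.292 pts 893 1298 centre [0.514 0.289 0.155] rect (0.17895746231079102, 0.11276298761367798)
x 0.491 0.534 y 0.2 0.379 z 0.09 0.204
t 16.05 tcp [ 0.5471 -0.0543  0.0674] x [0.999 0.05  0.008] y [ 0.008 -0.006 -1.   ] z [-0.05   0.999 -0.007] F [-3.5  0.7 16.9] gap 0.01698336005894413
```

View pics/q_crop.png

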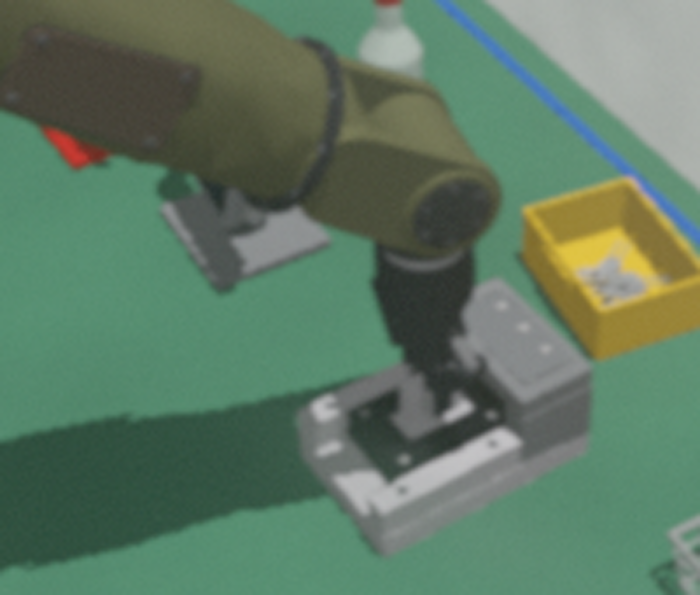

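View pics/q_wrist.png

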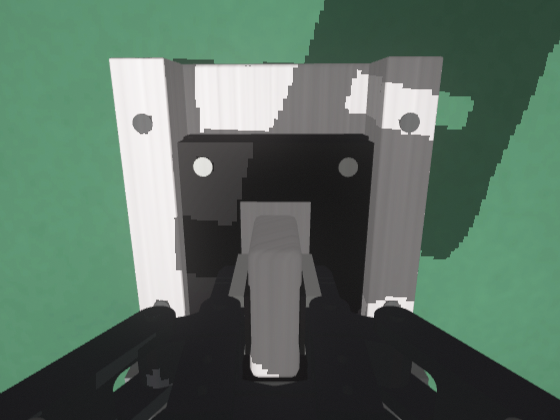

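```bash
python3 -c "
from h import *
cloud('top','r_top')
for l in ('basket','bin','bottle'): print(l,[np.round(x['point'],3).tolist() for x in imaging.place_of('top',l)[:1]])
axes()
"
```

```text
basket [[0.714, -0.359, 0.0]]
bin [[0.794, 0.035, -0.0]]
bottle [[0.728, 0.333, 0.003]]
t 16.25 tcp [ 0.5471 -0.0543  0.0674] x [0.999 0.05  0.008] y [ 0.008 -0.006 -1.   ] z [-0.05   0.999 -0.007] F [-3.6  0.5 16.5] gap 0.016450248087113976
```

View pics/q_top.png

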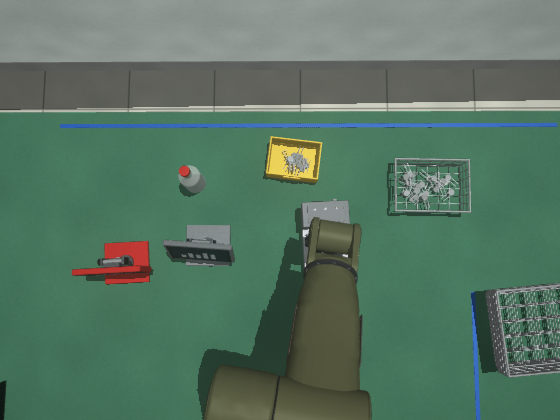

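The top view shows the grey readout at (200,245), nearly square and leaning back. The bystanders are where they started, and the arm is holding the plate in the jig. Handing in.

```bash
python3 -c "
from bench import job
print(job.sign_off())"
```

```text
the job is handed in; nothing more can be done
None
```

I turned the grey readout to face the robot and tipped it up. Then I slid the pressure plate under the housing onto the pin, pressed it down on its springs, and handed in at about 16 s while still holding it; no verdict was reported.

**Last checks**
- **Readout:** swivel was about 0.07 rad and tilt about 0.29 rad, both inside their limits. One extra nudge meant to square it further changed the tilt instead (from about 0.38 rad), so I left it there.
- **Plate on the pin:** no contact force showed until the plate's underside was about 5 mm below the pin's tip, so the bore is over the pin. The plate's rear edge sat within about 1 mm of its seated position, and its tilt was about 5 mrad. I could not see the bore and pin directly.
- **Pressed down:** the press was about 21 N, more than the 14 N needed to reach the stop. The tool had stopped sinking at the height expected with the nest on its stop. A sideways force of about 4 N on the tool remained.
- **Bystanders:** in the top camera the basket, bin and bottle were all within 4 mm of where they started.

**Disagreements:** the side camera, with the readout mostly hidden behind the arm, gave a tilt of 0.20 rad from only 75 points. It also reported the basket as the bottle. I relied on the clear top view for both.

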